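Pin the menu stand's leg and clamp it at its length mark

TASK

Take the clevis pin from its wooden rest and push it fully home through the hole in the menu stand's clevis, then let go of it. Then slide the sprung leg out until its pointer is at the mark on the rule, with the cam lever still open, pause there a moment, and squeeze the lever fully closed against the collar while holding the leg at the mark. The leg springs back if let go, so finish while still holding the leg with the lever squeezed shut; leave the cup, the timer and the pitcher alone.

Things in the scene. Friction and masses are not known exactly. Their poses are not given: they have to be found in the camera images.
- pin_center (a point): Loose steel clevis pin, 75 mm long, upright in a wooden rest (50x50x46 mm). From the tip up: shank 10 mm thick, 40 mm long, chamfered foot; flange 20 mm wide, 4 mm thick; black round knob 15 mm thick, 31 mm tall, to hold it by. The point is half-way up the whole pin, 2.5 mm under the flange; the knob's middle is 22 mm above it. z: along the pin to the knob.
- pin_tip (a point): Lower end of the pin's shank, 37.5 mm below pin_center. Pin fully home: 40 mm below clevis_hole.
- clevis_hole (a point): Mouth of the vertical 12 mm hole through the clevis (two cheeks with the leg's lug between; 42x54 mm block) at one end of the menu stand, which lies fixed on a board. The mouth is on the block's flat top, 61 mm above the worktop; the hole is over 40 mm deep. The pin's flange rests on this top when home. x: outward along the leg, from the clevis to the rubber foot; z up.
- leg_grip (a point): Where to hold the sliding leg: on the centre line of its black clamp collar, 45 mm above the worktop; moves with it. x: outward along the leg, as it slides; y: across, to the lever; z up. Fingers straddle the collar and close along y. Grip pad's face at y -16.5 mm; lever's outer face at y +16.5 mm closed, tip at about +31 mm open. So 33 mm squeezed, 70 mm or more to pass over. Collar 32 mm tall.
- leg_flange (a point): Middle of the inner face (looking to the clevis) of the leg's black finger flange, 15 mm beyond leg_grip along x, same height. The flange is a plate across the leg, 96 mm wide (48 mm to either side), 30 mm tall, 6 mm thick. Fingers that straddle the collar behind it push the leg outward on this face, before they squeeze.
- leg_pointer (a point): Tip of the thin steel pointer under the flange's end on the y = -66 mm side (the side away from the lever), 18 mm in front of leg_grip along x, 16 mm above the worktop. It moves with the leg.
- mark (a point): Length mark: a steel rib 3 mm wide on a dark clip on the aluminium rule beside the leg; the point is the rib's middle at its end next to the leg. The clip does not move in a run. x points outward along the leg. The leg is at the mark when leg_pointer and mark agree along x.
- leg (a joint): How far the leg is slid out, m: 0 fully in (start), to 0.095. A spring draws it in with 3 N at 0 and 5 N at 0.08, with or without the lever closed.
- cam_lever (a joint): Cam lever, a flat steel bar 44 mm long, 22 mm tall on the collar's +y side, turning about an upright pivot at its end nearest the clevis (32 mm behind leg_grip, y +14 mm), free tip near the flange. 0 = fully open (tip standing out), 0.34 rad = fully closed, flat along the collar. About 3 N at its tip moves it; it stays where it is left.
- lever_tip (a point): Middle of the cam lever's free tip; moves with it.
- cup_center (a point): Bystander: green espresso cup with handle, 63x88x49 mm, point 25 mm above its underside.
- timer_center (a point): Bystander: round kitchen timer, 63 mm wide, 42 mm tall, point 20 mm above its underside.
- pitcher_center (a point): Bystander: small steel pitcher, 67x60x76 mm, point half-way up.

How it is judged:
On the way, in this order (a step that is already met when the one before it is completed fails the run):
1. the pin is fully home in the clevis and let go (horizontal distance between pin_tip and clevis_hole below 0.004 m and z of pin_tip in the frame of clevis_hole below -0.036 m and angle between pin_tip's own z axis and vertical below 0.12 rad and contact force between the fingers and pin below 0.2 N), for 0.2 s.
2. the leg is held out at the mark, within 4 mm, with the lever still open (under 0.14 rad) (x of leg_pointer in the frame of mark between -0.004 and 0.004 m and value of joint cam_lever below 0.14 rad), for 0.3 s.
3. the lever is squeezed closed (over 0.30 rad) with the leg at the mark (x of leg_pointer in the frame of mark between -0.004 and 0.004 m and value of joint cam_lever above 0.3 rad and contact force between the fingers and leg above 4 N), for 0.2 s.
At the end, for the whole second after the job is handed in: The pin is fully home in the clevis (tip at least 36 mm below the mouth, within 4 mm of its axis, upright within 0.12 rad), the leg's pointer is within 4 mm of the mark along the rule and still, the cam lever is closed (over 0.30 of 0.34 rad), and the fingers hold leg and lever with over 4 N (all of step 3 and horizontal distance between pin_tip and clevis_hole below 0.004 m and z of pin_tip in the frame of clevis_hole below -0.036 m and angle between pin_tip's own z axis and vertical below 0.12 rad and velocity of joint leg between -0.01 and 0.01 m/s); the arm keeps its last pose, push and grip.
It fails at once if the lever is closed past half-way while the leg is more than 8 mm from the mark (value of joint cam_lever above 0.19 rad and (x of leg_pointer in the frame of mark above 0.008 m or x of leg_pointer in the frame of mark below -0.008 m)).
It fails at once if the cup, the timer or the pitcher is moved more than 2 cm (distance of any of cup_center, timer_center, pitcher_center from where it was at the start of the episode above 0.02 m).
It also fails if it takes over 46 s, if anything falls off the work surface, if the arm or the gripper's body presses on something with over 40 N, if the wrist force passes 120 N, or if a joint passes its speed limit or range.

ROBOT

A 6-joint arm with a two-finger parallel gripper is mounted at the origin on a cart in front of the work surface, level with it; the furniture and walls round the work are solid. World frame = base frame: x ahead of the robot, y to its left, z up, the work surface at z = 0. Lengths are in m, angles in rad, forces in N, time in s.
With the tool pointing down it reaches from about 0.35 to 0.85 m from the base axis. Payload 8.1 kg.
Tool frame: the origin (TCP) lies between the finger pads; the fingertips stand 25 mm ahead of it and the grasp point (between the pads) lies 6 mm ahead of it; x points along the fingers, y is the direction in which the jaws open and shut, and the axes are right-handed (so a half turn about x gives the same grasp; the last joint's range is limited). The gripper opens to 85 mm and grips with 20 to 120 N. Pads are 22 mm wide; open, the fingers measure 114 mm over their backs; the gripper's body (76 mm by 85 mm) begins 54 mm behind the grasp point. The pads swing forward as they close: fully open they stand 13 mm farther back than shut.
Start: joints at [-1.333, 0.13, 1.488, -0, 1.523, -0.085], TCP at [0.19, -0.569, 0.256] pointing down, gripper open.
Joint ranges: [-2.96, 2.96], [-0.89, 2.26], [0.02, 2.5], [-1.34, 4.48], [0, 2.73], [-2.66, 2.66]. Speed limits (rad/s): [2.39, 2.39, 2.79, 3.14, 3.14, 3.14].

INTERFACE

Orientations are given as [roll, pitch, yaw] about the fixed x, y, z axes, in that order (R = Rz(yaw) Ry(pitch) Rx(roll)).
In Python, from plant import * gives the robot as it stands. The module is installed in compiled form; this text tells all that it offers. Calls block until the motion is done:
- goto(position, orientation): joint-space move of the TCP to a pose.
- line_to(position, attitude=None, vel=0.15): straight line of the TCP; attitude=None keeps the orientation; vel is the mean speed in m/s.
- movej(angles): joint-space move.
- release() and grab(force=None): open the fingers fully, or close them until they stop; force is the grip in N (None keeps the last).
- dwell(seconds).
- ik(position, orientation): joint angles nearest the present ones, or None.
- read_camera(name): name is "scene" or "top" or "wrist"; returns (picture, depth): 384x512x3 uint8, red, green, blue; 384x512 float32, m along the optical axis (not along the pixel's ray), 0 where there is no reading.
- calibration(name): a dict with "fx", "fy", "cx", "cy" (pixels), "dist" ([k1, k2, p1, p2, k3] as OpenCV has them; the pictures are not rectified), "R" (3x3) and "t" (3): a world point X has camera coordinates R X + t. Camera axes: x right, y down, z forward; pixel columns grow to the right and rows downward; lengths in m; the calibration is good to about 2 mm. A picture is of the moment at which its call begins: read the wrist's pose just before it. calibration takes no time and is no camera call; for the wrist camera it gives the pose at the moment of the call.
A pose or a line that the arm cannot do raises Unreachable and nothing moves.
- sign_off(): hands the job in, once; it reports no verdict.
Readings, each from a call of its own:
- current_time(): time.
- current_qpos(): joint angles.
- current_qvel(): joint speeds.
- current_joint_torque(): joint torques, N m.
- current_tcp_pos(): TCP position.
- current_tcp_rot(): TCP orientation.
- current_contact_force(): force on the tool from outside, world axes, zero at the start.
- current_wrist_torque(): the same for the moment, N m.
- current_finger_gap(): finger opening in m.
Only numpy, scipy, OpenCV 4.12 (cv2) and the standard library are available. Lean on these libraries where they do the work, as an engineer would, in place of code of your own. Each camera call takes 0.05 s, during which the arm holds its last target.

## Working session

There is one attempt and no reset: what is moved stays moved. The work goes in short steps, each a Python script; the robot and the scene stay as the last script left them, time stands still between calls to the robot, and variables do not carry over. Pictures are saved under pics/ and viewed, and the job is handed in when it is done.

```bash
mkdir -p pics; cat > h.py <<'E'
from plant import *
import numpy as np, cv2
def snap(cam,name):
    c=calibration(cam); im,d=read_camera(cam)
    cv2.imwrite(f'pics/{name}.png',im[:,:,::-1]); np.savez(f'pics/{name}.npz',im=im,d=d,**{k:np.array(v) for k,v in c.items()})
def load(name):
    return np.load(f'pics/{name}.npz')
def ray(s,u,v):
    K=np.array([[s['fx'],0,s['cx']],[0,s['fy'],s['cy']],[0,0,1.]],float)
    p=cv2.undistortPoints(np.array([[[u,v]]],float),K,s['dist'].astype(float))[0,0]
    return np.array([p[0],p[1],1.])
def px2w(s,u,v,z=None):
    r=ray(s,u,v); R=s['R'];t=s['t']
    if z is None:
        d=s['d'][int(round(v)),int(round(u))]; return R.T@(r*d-t)
    o=-R.T@t; dd=R.T@r
    return o+dd*(z-o[2])/dd[2]
def crop(name,x0,y0,x1,y1,k,out):
    im=cv2.imread(f'pics/{name}.png')[y0:y1,x0:x1]
    cv2.imwrite(f'pics/{out}.png',cv2.resize(im,None,fx=k,fy=k,interpolation=cv2.INTER_CUBIC))
E
python3 - <<'E'
from h import *
for c in ('scene','top','wrist'): snap(c,c+'0')
print(current_time(),current_tcp_rot(),current_finger_gap())
for c in ('scene','top','wrist'): 
    k=calibration(c); print(k['R'],k['t'],k['fx'])
E
```

```text
0.15 [-1.65527479  1.56937448  1.80911861] 0.08567649333178048
[[-0.88051557 -0.47394046 -0.00853047]
 [-0.26786642  0.51234466 -0.81593537]
 [ 0.39107533 -0.71615878 -0.57808018]] [0.47570802 0.20200501 0.99502861] 440.6773547788729
[[-0.01447233 -0.99988918 -0.00348961]
 [-0.99372103  0.01477012 -0.11090699]
 [ 0.11094625  0.00186262 -0.99382466]] [0.02151165 0.57237495 1.03988707] 369.3175030783192
[[ 0.31707728 -0.94839897 -0.0011787 ]
 [-0.89670242 -0.30019789  0.32527835]
 [-0.30884749 -0.10208143 -0.94561758]] [-0.59974912 -0.04253952  0.3802097 ] 329.5973067743231
```

View pics/scene0.png

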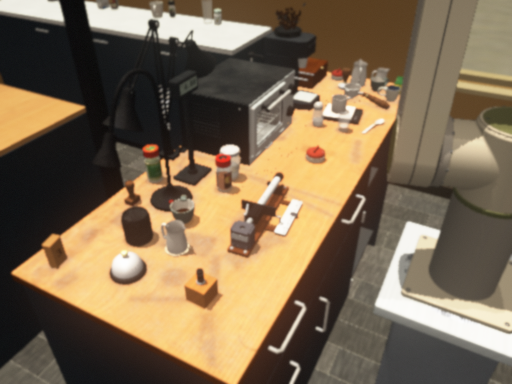

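View pics/top0.png

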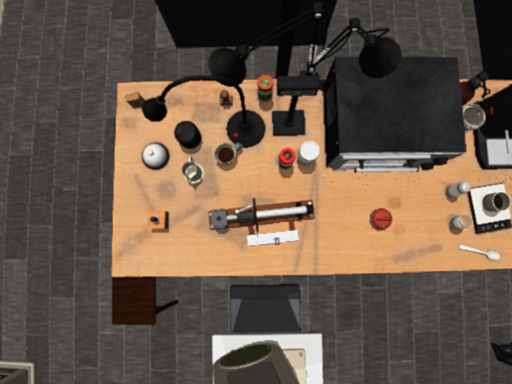

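View pics/wrist0.png

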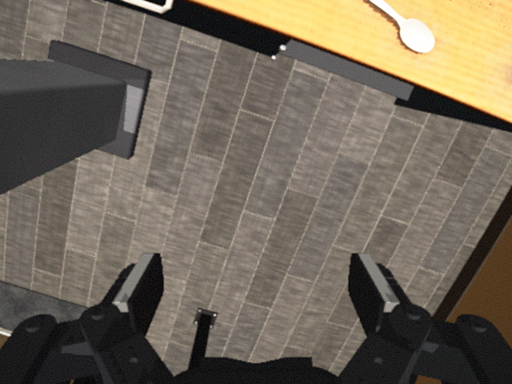

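The top view shows the stand with its clevis at about (220,219) and the leg running right (world -y). The pin in its rest is at about (155,220), and the rule is at (272,238).

```bash
python3 - <<'E'
from h import *
crop('top0',140,185,330,260,4,'c1'); crop('scene0',170,165,310,310,4,'c2')
s=load('top0')
for n,u,v,z in [('pin',154.5,218.5,.08),('rest',160,222,.046),('clevis',220,219,.061),('end',314,210,.045),('mark',276,239,.016),('flange',254,210,.05),('pitcher',193,173,.04)]:
    print(n,px2w(s,u,v,z),px2w(s,u,v))
E
```

```text
pin [0.48857518 0.30702859 0.08      ] [0.48867391 0.30786671 0.07711942]
rest [0.47958164 0.30083811 0.046     ] [0.47955404 0.30052894 0.04712156]
clevis [0.48563021 0.12700745 0.061     ] [0.48692257 0.13170106 0.01904028]
end [ 0.50776895 -0.13940543  0.045     ] [ 0.50721054 -0.13785025  0.05586926]
mark [ 0.42668296 -0.03056863  0.016     ] [ 0.4266235  -0.03066029  0.01362295]
flange [0.51011646 0.03160035 0.05      ] [0.50990668 0.03152416 0.05389473]
pitcher [0.62050901 0.20763917 0.04      ] [0.62633801 0.21450728 0.0030587 ]
```

View pics/c1.png

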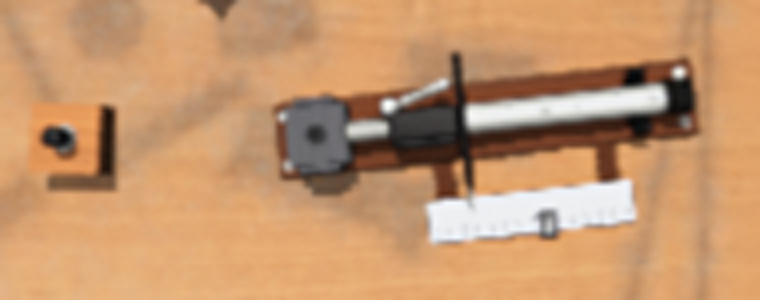

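View pics/c2.png

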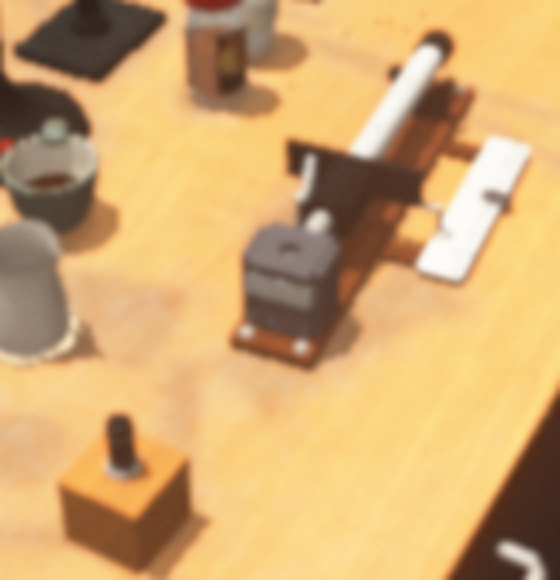

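```bash
cat >> h.py <<'E'
from scipy.spatial.transform import Rotation as Ro
def att(ydir):
    y=np.array([ydir[0],ydir[1],0.]);y/=np.linalg.norm(y);x=np.array([0,0,-1.]);z=np.cross(x,y)
    return Ro.from_matrix(np.c_[x,y,z]).as_euler('xyz').tolist()
LX=np.array([0.083,-0.997]);
E
python3 - <<'E'
from h import *
R=Ro.from_euler('xyz',current_tcp_rot()).as_matrix();print(R.round(2))
for sg in (1,-1):
    a=att((sg*.997,sg*.083))
    for p in ([.488,.307,.2],[.488,.127,.2],[.5,0.03,.1],[.5,-.02,.06]): 
        q=ik(p,a); print(sg,p,None if q is None else np.round(q,2))
E
```

```text
[[-0.    0.32 -0.95]
 [ 0.   -0.95 -0.32]
 [-1.   -0.   -0.  ]]
1 [0.488, 0.307, 0.2] [ 0.47  0.1   1.62 -0.    1.42  0.39]
1 [0.488, 0.127, 0.2] [ 0.15 -0.1   1.82 -0.    1.42  0.07]
1 [0.5, 0.03, 0.1] [-0.04 -0.    1.92 -0.    1.22 -0.13]
1 [0.5, -0.02, 0.06] [-0.14  0.06  1.95 -0.    1.14 -0.23]
-1 [0.488, 0.307, 0.2] None
-1 [0.488, 0.127, 0.2] None
-1 [0.5, 0.03, 0.1] None
-1 [0.5, -0.02, 0.06] None<sys>:0: UserWarning: Gimbal lock detected. Setting third angle to zero since it is not possible to uniquely determine all angles.
```

```bash
python3 -W ignore - <<'E'
from h import *
a=att((.997,.083))
goto([.5,.02,.27],a); snap('wrist','w1')
print(current_time(),current_tcp_pos(),current_contact_force())
line_to([.5,.26,.25],vel=.25); snap('wrist','w2')
print(current_time(),current_tcp_pos(),current_contact_force())
E
```

```text
2.5667 [0.50011105 0.01923872 0.26996504] [-0.38759229  0.64400714 -0.08710088]
3.7333 [0.50032343 0.25880875 0.25020148] [ 0.27523642 -0.11929311 -0.13736766]
```

View pics/w1.png

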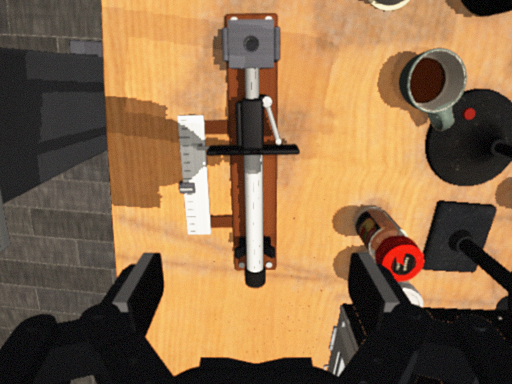

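View pics/w2.png

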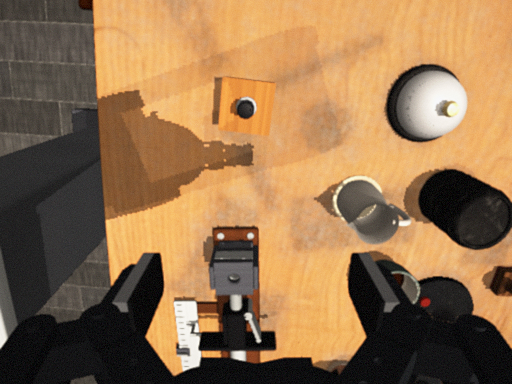

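w1 shows the whole stand: hole at about (251,43), flange at row 150 and mark clip at (187,187). w2 shows the pin knob at (245,109). Next I'll enlarge both.

```bash
python3 -W ignore - <<'E'
from h import *
crop('w1',170,5,310,105,5,'d1'); crop('w1',170,105,310,205,5,'d2');crop('w1',170,200,310,295,5,'d3'); crop('w2',200,60,300,150,6,'d4')
E
```

```text
(no output)
```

View pics/d1.png

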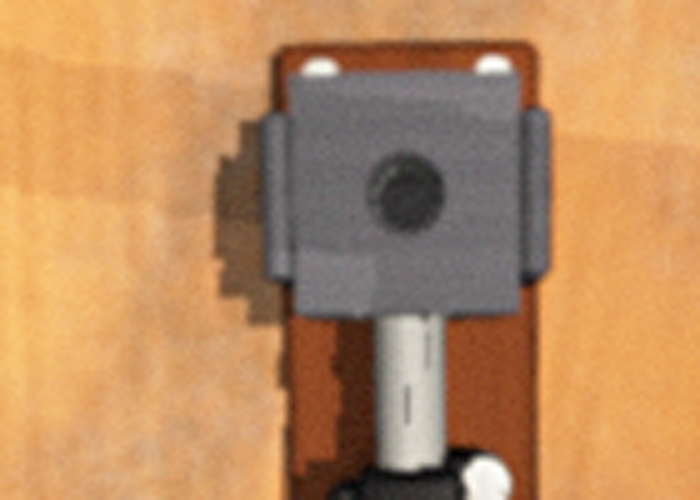

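View pics/d2.png

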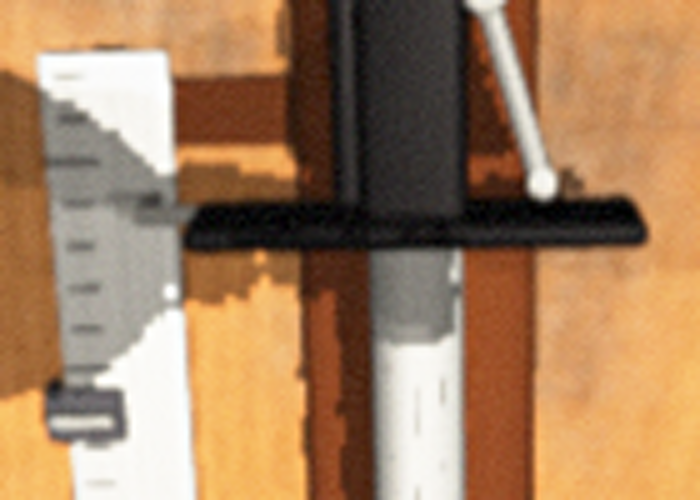

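View pics/d3.png

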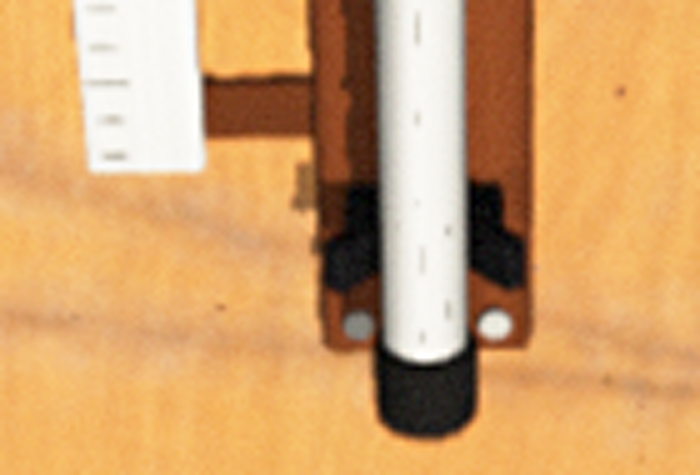

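View pics/d4.png

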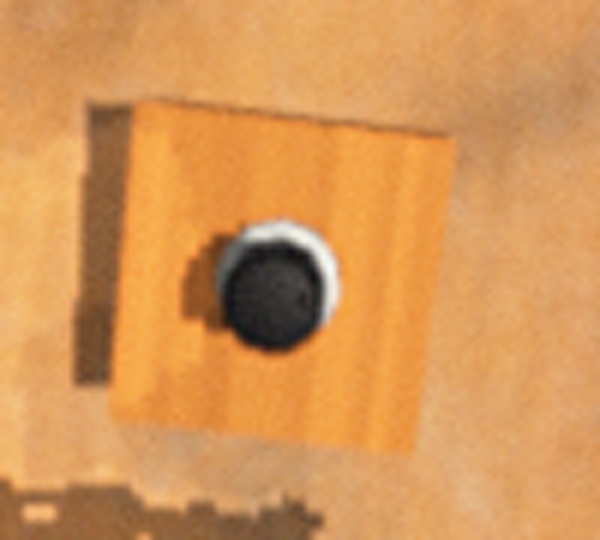

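```bash
python3 -W ignore - <<'E'
from h import *
s=load('w1'); s2=load('w2')
def P(s,x0,y0,k,x,y,z=None): return px2w(s,x0+(x+.5)/k-.5,y0+(y+.5)/k-.5,z).round(4)
print('hole',P(s,170,5,5,406,192,.061))
print('top',P(s,170,5,5,340,120), 'corners',[P(s,170,5,5,*c,.061) for c in ((290,75),(518,75),(518,314),(290,314))])
print('sleeve', [(P(s,170,105,5,370,400,.045),P(s,170,105,5,464,400,.045)),(P(s,170,200,5,380,300,.045),P(s,170,200,5,468,300,.045))])
print('rod z',P(s,170,105,5,417,450),P(s,170,200,5,425,300))
print('flange edges top outer', P(s,170,105,5,195,248,.06),P(s,170,105,5,640,242,.06),'inner',P(s,170,105,5,205,203,.06),P(s,170,105,5,640,198,.06))
print('levertip',P(s,170,105,5,543,183), 'pointer',P(s,170,105,5,145,205),P(s,170,105,5,145,205,.016),P(s,170,105,5,175,212),P(s,170,105,5,175,212,.016))
print('mark',P(s,170,105,5,112,422,),P(s,170,105,5,112,422,.016),P(s,170,105,5,82,422))
print('knob',P(s2,200,60,6,275,298),P(s2,200,60,6,275,298,.081),'flange',P(s2,200,60,6,278,282,.05),'rest',P(s2,200,60,6,380,350))
t=load('top0'); print('top knob',px2w(t,140+(55+.5)/4-.5,185+(137)/4-.5,.081),px2w(t,140+(317)/4-.5,185+(135)/4-.5,.061))
E
```

```text
hole [0.4862 0.1303 0.061 ]
top [0.4733 0.1417 0.0611] corners [array([0.4637, 0.1486, 0.061 ]), array([0.5048, 0.1519, 0.061 ]), array([0.5088, 0.1106, 0.061 ]), array([0.4662, 0.1072, 0.061 ])]
sleeve [(array([ 0.4891, -0.0125,  0.045 ]), array([ 0.5096, -0.0109,  0.045 ])), (array([ 0.498 , -0.1063,  0.045 ]), array([ 0.5189, -0.1046,  0.045 ]))]
rod z [ 0.5001 -0.0199  0.0543] [ 0.5083 -0.1002  0.0537]
flange edges top outer [0.4516 0.0221 0.06  ] [0.5415 0.0307 0.06  ] inner [0.4532 0.0315 0.06  ] [0.5404 0.0397 0.06  ]
levertip [0.5211 0.0401 0.0548] pointer [0.4371 0.0246 0.0345] [0.4342 0.0205 0.016 ] [0.4436 0.0233 0.0335] [0.4411 0.0194 0.016 ]
mark [ 0.428  -0.0323  0.0175] [ 0.4277 -0.0328  0.016 ] [ 0.4208 -0.033   0.0173]
knob [0.4866 0.3135 0.0803] [0.4866 0.3136 0.081 ] flange [0.4862 0.313  0.05  ] rest [0.5033 0.3032 0.0456]
top knob [0.48788341 0.30988949 0.081     ] [0.48777476 0.13051161 0.061     ]
```

```bash
cat >> h.py <<'E'
LX=np.array([.0944,-.9955]); LY=np.array([.9955,.0944]); A=att(LY)
E
python3 -W ignore - <<'E'
from h import *
goto([.4866,.3135,.13],A); 
line_to([.4866,.3135,.079],vel=.12); print(current_time(),current_tcp_pos(),current_contact_force())
grab(40); print(current_finger_gap(),current_tcp_pos(),current_contact_force())
line_to([.4866,.3135,.17],vel=.2)
line_to([.4866,.1303,.17],vel=.2); dwell(.2)
print(current_time(),current_tcp_pos(),current_finger_gap()); snap('wrist','w3'); snap('scene','s3')
crop('w3',190,120,330,384,3,'e1') ; crop('scene0',0,0,10,10,1,'x'); crop('s3',200,130,300,260,5,'e2')
E
```

```text
4.9 [0.48738814 0.31353433 0.08012039] [0.18317593 0.55691328 0.46658942]
0.013490134872849488 [0.48667572 0.31359527 0.07928749] [-1.54498884 -0.04139057  2.86148684]
7.425 [0.48649441 0.13112632 0.16988799] 0.01359453418630149
```

View pics/w3.png

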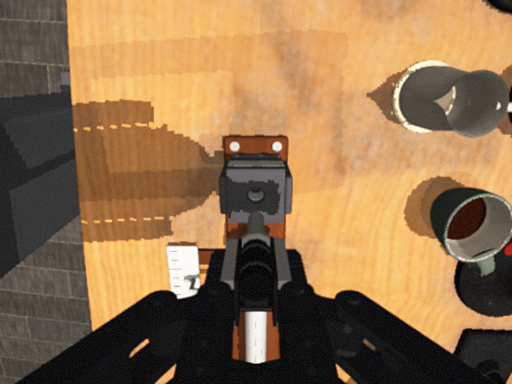

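View pics/e2.png

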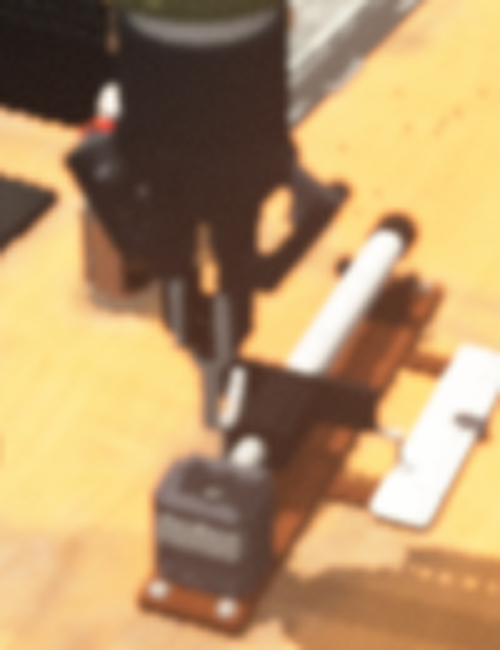

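In w3 the pin is held, with its tip at about (256,218) just below the hole at (256,194). I'll enlarge that.

```bash
python3 -W ignore - <<'E'
from h import *
crop('w3',205,150,305,260,7,'e1')
E
```

```text
(no output)
```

View pics/e1.png

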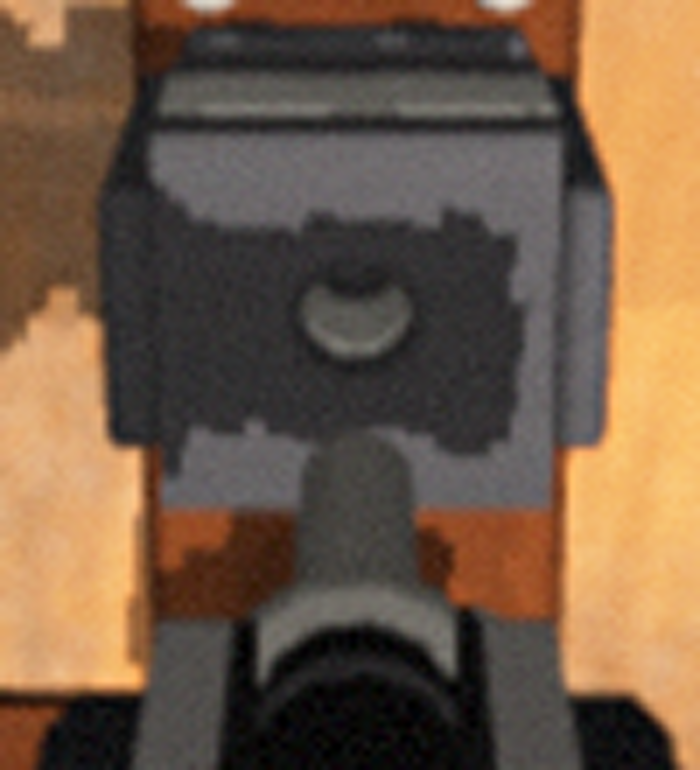

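```bash
python3 -W ignore - <<'E'
from h import *
s=load('w3')
def P(x,y,z=None): return px2w(s,205+(x+.5)/7-.5,150+(y+.5)/7-.5,z).round(4)
print('hole',P(356,304,.061),P(300,304,.061),P(412,304,.061),P(356,246,.061),P(356,361,.061))
for z in (.095,.097,.099): print('tip edge',z,P(357,432,z),P(303,470,z),P(411,470,z))
print(P(357,480),P(357,440)); print('flange front edge z=.141', P(357,583,.141),P(258,650,.141),P(458,650,.141))
E
```

```text
hole [0.4858 0.1326 0.061 ] [0.48   0.1321 0.061 ] [0.4916 0.1332 0.061 ] [0.4852 0.139  0.061 ] [0.4864 0.1263 0.061 ]
tip edge 0.095 [0.4859 0.1327 0.095 ] [0.4813 0.1285 0.095 ] [0.4911 0.1294 0.095 ]
tip edge 0.097 [0.4858 0.1335 0.097 ] [0.4813 0.1293 0.097 ] [0.491  0.1303 0.097 ]
tip edge 0.099 [0.4857 0.1344 0.099 ] [0.4813 0.1302 0.099 ] [0.4908 0.1312 0.099 ]
[0.4856 0.1351 0.1109] [0.4856 0.1351 0.1025]
flange front edge z=.141 [0.4851 0.1407 0.141 ] [0.4786 0.1347 0.141 ] [0.4928 0.1361 0.141 ]
```

```bash
python3 -W ignore - <<'E'
from h import *
line_to([.4866,.1328,.140],vel=.12); dwell(.25)
print(current_time(),current_tcp_pos(),current_finger_gap(),current_contact_force()); snap('wrist','w4')
crop('w4',205,150,305,260,7,'e3')
E
```

```text
8.175 [0.48718838 0.13283771 0.14091987] 0.013459975541402063 [-0.11478647 -1.07656325 -0.6986704 ]
```

View pics/e3.png

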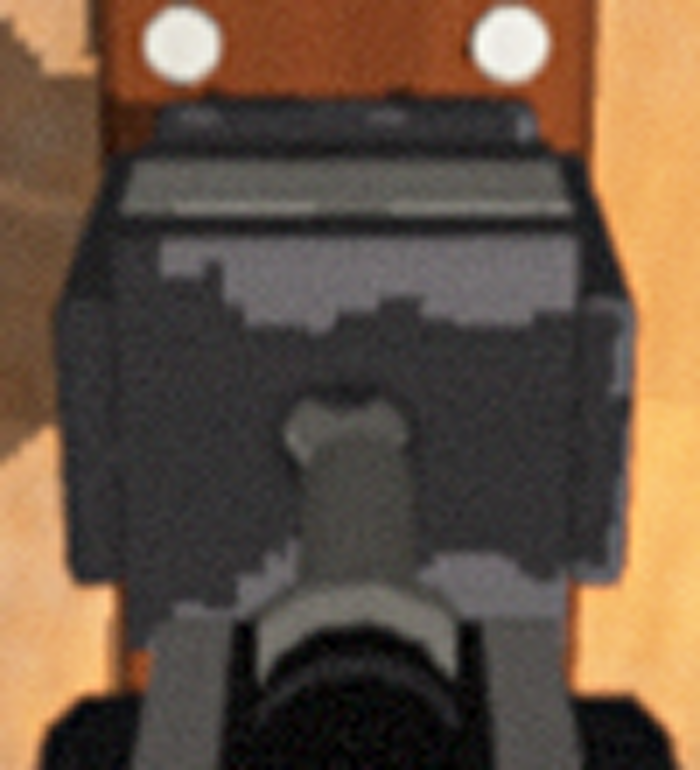

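```bash
python3 -W ignore - <<'E'
from h import *
s=load('w4')
def P(x,y,z=None): return px2w(s,205+(x+.5)/7-.5,150+(y+.5)/7-.5,z).round(4)
print('hole',P(283,436,.061),P(411,436,.061),P(347,375,.061),P(347,380,.061))
print('tip',P(357,432,.068),P(303,470,.068),P(411,470,.068),P(357,480),P(357,440))
print('clevis top edges',P(345,235,.061),P(110,400,.061),P(578,400,.061),P(345,400), P(200,500))
print(current_tcp_pos())
E
```

```text
hole [0.4801 0.1312 0.061 ] [0.4919 0.1323 0.061 ] [0.4854 0.1378 0.061 ] [0.4855 0.1373 0.061 ]
tip [0.4866 0.1352 0.068 ] [0.4821 0.1311 0.068 ] [0.4918 0.132  0.068 ] [0.4864 0.1373 0.083 ] [0.4864 0.137  0.0741]
clevis top edges [0.484  0.1513 0.061 ] [0.4639 0.1333 0.061 ] [0.5069 0.1373 0.061 ] [0.4865 0.124  0.0332] [0.4729 0.1234 0.0597]
[0.48710194 0.1328277  0.14078809]
```

```bash
python3 -W ignore - <<'E'
from h import *
line_to([.4858,.1326,.140],vel=.1); dwell(.1)
print(current_tcp_pos())
for z in (.130,.122,.112,.102,.096):
    line_to([.4858,.1326,z],vel=.08); p=current_tcp_pos();f=current_contact_force()
    print(current_time(),np.round(p,4),np.round(f,1))
    if f[2]>12: break
snap('wrist','w5');crop('w5',205,150,305,260,7,'e4')
E
```

```text
[0.48579213 0.13258636 0.14005058]
8.85 [0.4854 0.1323 0.129 ] [ 1.5 -1.5 -1.7]
9.1 [0.4855 0.1323 0.1212] [ 1.1 -2.9 -2. ]
9.375 [0.4855 0.1323 0.1112] [ 2.  -2.7 -3.3]
9.65 [0.4856 0.1323 0.101 ] [ 3.6 -4.4 -4.7]
9.9 [0.4858 0.1323 0.095 ] [ 4.6 -4.3 -5.3]
```

View pics/e4.png

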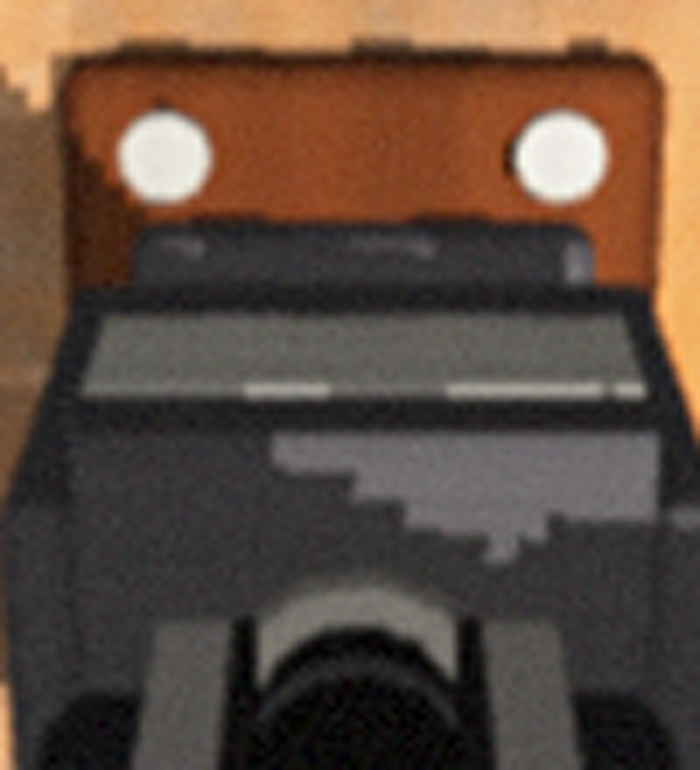

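The shank is in the hole and the flange is nearly on the block. Next: seat it, let go, back off and look.

```bash
python3 -W ignore - <<'E'
from h import *
for z in (.094,.0925,.091):
    line_to([.4858,.1326,z],vel=.05); p=current_tcp_pos();f=current_contact_force()
    print(current_time(),np.round(p,4),np.round(f,1))
    if f[2]>4: break
release(); print(current_time(),current_finger_gap(),np.round(current_contact_force(),1),current_tcp_pos())
p=current_tcp_pos()
line_to([.4858,.1326,.15],vel=.2)
line_to([.493,.07,.19],vel=.25); dwell(.2)
print(current_time(),current_tcp_pos()); snap('wrist','w6'); 
crop('w6',150,0,340,240,3,'f0')
E
```

```text
10.2 [0.4861 0.1323 0.0943] [-0.5 -6.1  6. ]
10.8917 0.08550961651860504 [ 0.3  0.4 -0.1] [0.48581267 0.13265497 0.09400966]
11.975 [0.49206059 0.070637   0.18858515]
```

View pics/w6.png

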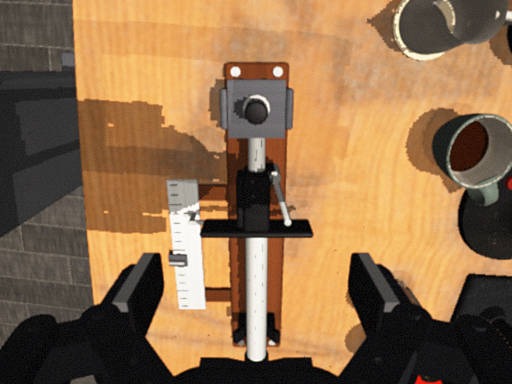

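View pics/f0.png

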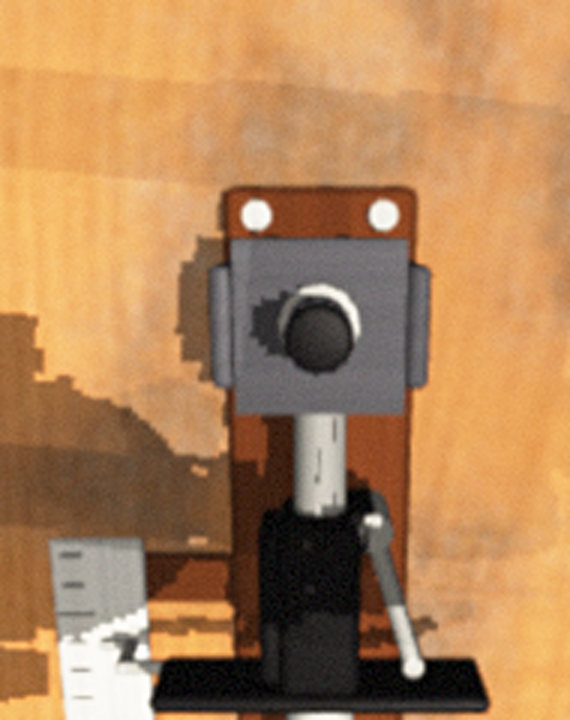

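The pin is seated and free: its flange is flat on the block at about (256,110). Now I'll locate the flange, pointer and mark.

```bash
python3 -W ignore - <<'E'
from h import *
crop('w6',155,170,325,280,4.6,'f1')
s=load('w6')
print('knob',px2w(s,256.5,111),)
E
```

```text
knob [0.48605764 0.13228375 0.09554675]
```

View pics/f1.png

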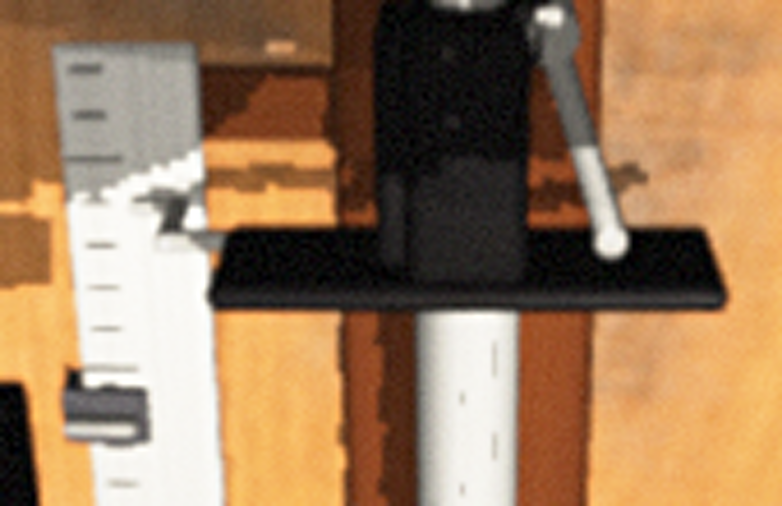

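```bash
python3 -W ignore - <<'E'
from h import *
s=load('w6')
def P(x,y,z=None): return px2w(s,155+(x+.5)/4.6-.5,170+(y+.5)/4.6-.5,z)
H=np.array([.486,.1323])
def rel(n,p): d=p[:2]-H; print(n,p.round(4),'along %.4f across %.4f'%(d@LX,d@LY))
rel('ptr z16',P(160,240,.016));rel('ptr depth',P(165,240))
rel('mark z16',P(138,430,.016));rel('mark',P(138,430));rel('mark2',P(110,430))
# flange top plane z=.06: inner edge is y 228, outer top edge ~ 290
for x in (250,650): rel('fl in',P(x,228,.03)); rel('fl in6',P(x,228,.06)); rel('fl out',P(x,290,.06)); rel('bot',P(x,305,.03))
rel('d',P(300,262)); rel('d',P(300,282)); rel('d',P(300,240))
rel('collar start',P(455,5,.061)); rel('collarL',P(380,130,.061)); rel('collarR',P(525,130,.061)); rel('tip',P(612,243)); rel('tip',P(612,243,.056)); rel('rodL',P(417,400,.045)); rel('rodR',P(517,400,.045)); rel('rodmid',P(467,400))
rel('endL',P(212,300,.03)); rel('endR',P(724,300,.03))
E
```

```text
ptr z16 [0.4323 0.0135 0.016 ] along 0.1132 across -0.0646
ptr depth [0.4366 0.0225 0.0344] along 0.1046 across -0.0596
mark z16 [ 0.4286 -0.0332  0.016 ] along 0.1594 across -0.0727
mark [ 0.4279 -0.0356  0.0123] along 0.1617 across -0.0737
mark2 [ 0.4227 -0.0329  0.0175] along 0.1585 across -0.0786
fl in [0.4527 0.0247 0.03  ] along 0.1040 across -0.0433
fl in6 [0.4561 0.0387 0.06  ] along 0.0903 across -0.0386
fl out [0.4567 0.0265 0.06  ] along 0.1026 across -0.0392
bot [0.4535 0.0076 0.03  ] along 0.1211 across -0.0441
fl in [0.532  0.0324 0.03  ] along 0.1038 across 0.0364
fl in6 [0.5268 0.0456 0.06  ] along 0.0902 across 0.0324
fl out [0.5285 0.0334 0.06  ] along 0.1024 across 0.0329
bot [0.5344 0.0154 0.03  ] along 0.1209 across 0.0371
d [0.4646 0.0283 0.0506] along 0.1015 across -0.0311
d [0.4654 0.028  0.0581] along 0.1019 across -0.0303
d [0.4636 0.0281 0.0407] along 0.1016 across -0.0321
collar start [0.4885 0.0835 0.061 ] along 0.0488 across -0.0021
collarL [0.4777 0.0599 0.061 ] along 0.0713 across -0.0151
collarR [0.5026 0.0623 0.061 ] along 0.0712 across 0.0099
tip [0.521  0.0403 0.0561] along 0.0949 across 0.0262
tip [0.521  0.0402 0.056 ] along 0.0950 across 0.0262
rodL [ 0.4889 -0.0021  0.045 ] along 0.1341 across -0.0098
rodR [ 5.084e-01 -2.000e-04  4.500e-02] along 0.1341 across 0.0098
rodmid [0.498  0.0051 0.0555] along 0.1278 across -0.0000
endL [0.4457 0.0079 0.03  ] along 0.1200 across -0.0518
endR [0.5492 0.0179 0.03  ] along 0.1198 across 0.0521
```

```bash
cat >> h.py <<'E'
H=np.array([.486,.1323])
def W(a,z,c=0.): return [*(H+LX*a+LY*c),z]
E
python3 -W ignore - <<'E'
from h import *
s=load('w6')
def P(x,y,z=None): return px2w(s,155+(x+.5)/4.6-.5,170+(y+.5)/4.6-.5,z)
for x,y in ((150,199),(180,205),(175,225)):
  for p in (P(x,y,.016),P(x,y)): d=p[:2]-H; print(x,y,p.round(4),(d@LX).round(4),(d@LY).round(4))
line_to(W(.082,.11),vel=.2); dwell(.1); f0=np.array(current_contact_force()); print(f0)
line_to(W(.082,.052),vel=.1); print(current_time(),current_tcp_pos(),np.array(current_contact_force())-f0)
for a in (.09,.10,.115,.135):
    line_to(W(a,.052),vel=.06); p=np.array(current_tcp_pos()); f=np.array(current_contact_force())-f0
    print(current_time(),'along %.4f'%((p[:2]-H)@LX),'across %.4f'%((p[:2]-H)@LY),f.round(1),'F along %.1f'%(f[:2]@LX))
dwell(.2); snap('wrist','w7'); snap('scene','s7')
p=np.array(current_tcp_pos());print('along %.4f'%((p[:2]-H)@LX))
E
```

```text
150 199 [0.43   0.0227 0.016 ] 0.1038 -0.0661
150 199 [0.4299 0.0226 0.0157] 0.1039 -0.0662
180 205 [0.4363 0.022  0.016 ] 0.1051 -0.0599
180 205 [0.4369 0.0236 0.0196] 0.1036 -0.0592
175 225 [0.4354 0.0173 0.016 ] 0.1097 -0.0613
175 225 [0.4379 0.0244 0.0311] 0.1029 -0.0581
[-0.43452978 -0.37751466  1.48552381]
13.4167 [0.4941476  0.05070458 0.0525079 ] [ 1.61258393  0.47234655 -0.31977804]
13.7 along 0.0905 across 0.0006 [-0.1  0.6 -1.4] F along -0.6
14.0167 along 0.1001 across 0.0005 [0.7 3.4 0.8] F along -3.4
14.4167 along 0.1150 across 0.0002 [1.9 3.3 1. ] F along -3.1
14.9 along 0.1348 across 0.0001 [ 2.8  3.3 -0.1] F along -3.0
along 0.1347
```

View pics/w7.png

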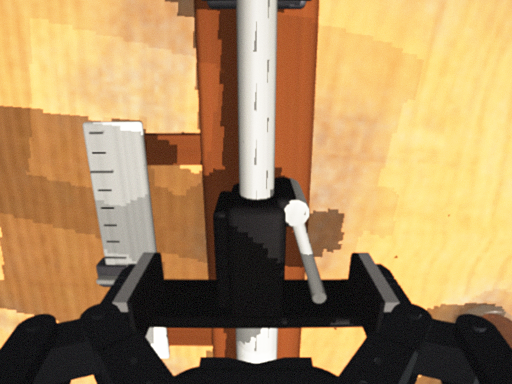

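```bash
python3 -W ignore - <<'E'
from h import *
s=load('w7')
for u,v in ((190,295),(190,285),(190,310),(340,290),(340,300),(230,250),(120,262),(110,270),(115,268),(297,212),(318,296)):
    p=px2w(s,u,v); d=p[:2]-H; print(u,v,p.round(4),(d@LX).round(4),(d@LY).round(4))
crop('w7',80,230,210,330,6,'g1'); crop('s7',220,130,330,240,5,'g2')
E
```

```text
190 295 [ 0.4695 -0.0162  0.044 ] 0.1462 -0.0304
190 285 [ 0.4682 -0.0158  0.0371] 0.1457 -0.0316
190 310 [ 0.4714 -0.016   0.0542] 0.1463 -0.0285
340 290 [ 0.5388 -0.0097  0.0403] 0.1463 0.0392
340 300 [ 0.5367 -0.009   0.0487] 0.1455 0.0371
230 250 [0.4867 0.0183 0.06  ] 0.1136 -0.01
120 262 [ 0.4236 -0.0248  0.0096] 0.1505 -0.0769
110 270 [ 0.4193 -0.028   0.0135] 0.1533 -0.0815
115 268 [ 0.4215 -0.0275  0.0118] 0.153 -0.0793
297 212 [0.51   0.0353 0.0582] 0.0988 0.0147
318 296 [ 0.5245 -0.0026  0.0555] 0.138 0.0255
```

View pics/g1.png

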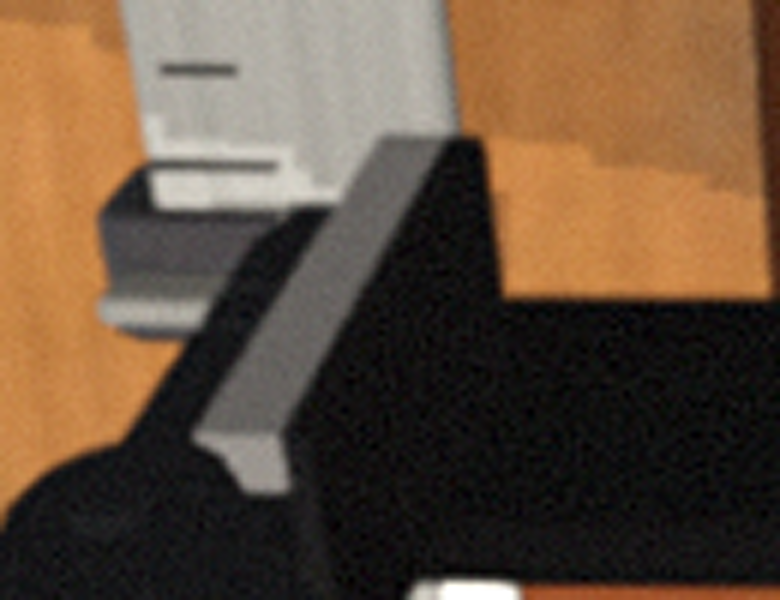

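View pics/g2.png

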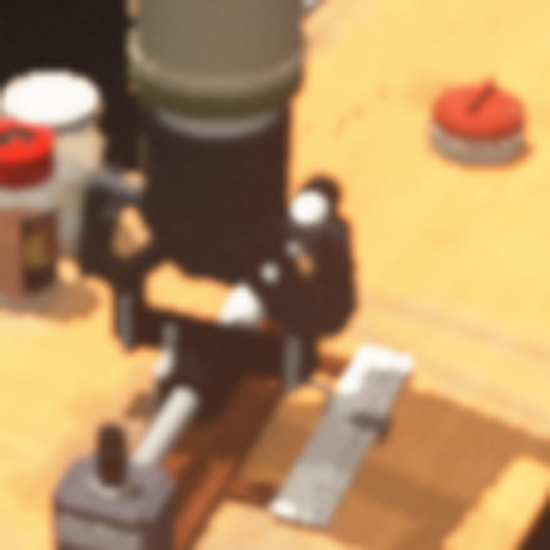

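```bash
python3 -W ignore - <<'E'
from h import *
s=load('w7')
for x,y in ((150,309),(115,300),(190,312)):
  for z in (.016,.0175): p=px2w(s,80+(x+.5)/6-.5,230+(y+.5)/6-.5,z); d=p[:2]-H; print(x,y,z,(d@LX).round(4),(d@LY).round(4))
print('depth',px2w(s,105,281),px2w(s,103,281))
s=load('w1')
for x,y in ((112,422),(82,422)):
  for z in (.016,.0175): p=px2w(s,170+(x+.5)/5-.5,105+(y+.5)/5-.5,z); d=p[:2]-H; print('w1',z,(d@LX).round(4),(d@LY).round(4))
p=px2w(s,170+(406.5)/5-.5,5+192.5/5-.5,.061); d=p[:2]-H; print('w1 hole',(d@LX).round(4),(d@LY).round(4))
crop('s7',270,190,310,240,14,'g3'); crop('scene0',270,190,310,240,14,'g4')
E
```

```text
150 309 0.016 0.1589 -0.0845
150 309 0.0175 0.1579 -0.0837
115 300 0.016 0.158 -0.0877
115 300 0.0175 0.157 -0.0868
190 312 0.016 0.1592 -0.0807
190 312 0.0175 0.1581 -0.0799
depth [ 0.41750472 -0.03327398  0.01674601] [ 0.41671506 -0.03286544  0.01746564]
w1 0.016 0.1589 -0.0736
w1 0.0175 0.1584 -0.0733
w1 0.016 0.1588 -0.0808
w1 0.0175 0.1583 -0.0805
w1 hole 0.002 0.0
```

View pics/g3.png

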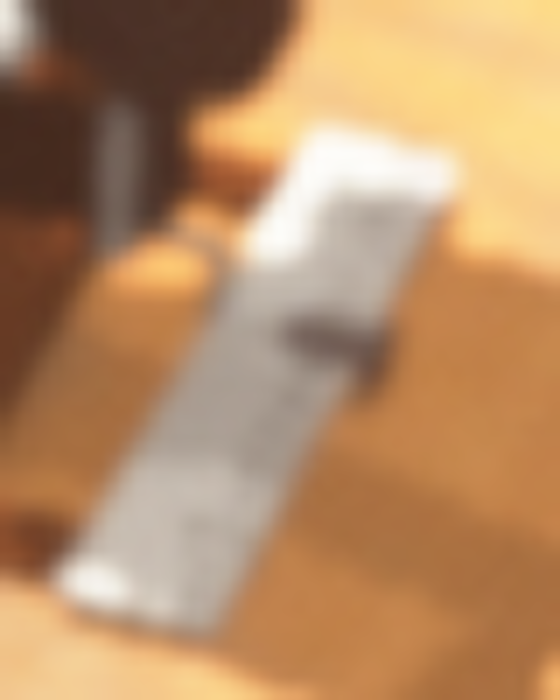

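```bash
python3 -W ignore - <<'E'
from h import *
line_to(W(.1443,.052),vel=.04); dwell(.3)
p=np.array(current_tcp_pos());print(current_time(),'along %.4f across %.4f'%((p[:2]-H)@LX,(p[:2]-H)@LY),p[2])
snap('wrist','w8'); snap('scene','s8'); crop('s8',270,190,310,240,14,'h1'); crop('w8',80,200,260,330,4,'h2')
s=load('w8')
for u,v in ((190,295),(190,285),(190,310),(340,290),(340,300)):
    p=px2w(s,u,v); d=p[:2]-H; print(u,v,p.round(4),(d@LX).round(4),(d@LY).round(4))
E
```

```text
15.8833 along 0.1441 across 0.0000 0.05201016677787341
190 295 [ 0.4703 -0.0256  0.0439] 0.1557 -0.0305
190 285 [ 0.4687 -0.0265  0.0352] 0.1565 -0.0322
190 310 [ 0.4722 -0.0254  0.0542] 0.1557 -0.0286
340 290 [ 0.5399 -0.0196  0.0396] 0.1563 0.0393
340 300 [ 0.5378 -0.0192  0.0477] 0.1557 0.0373
```

View pics/h1.png

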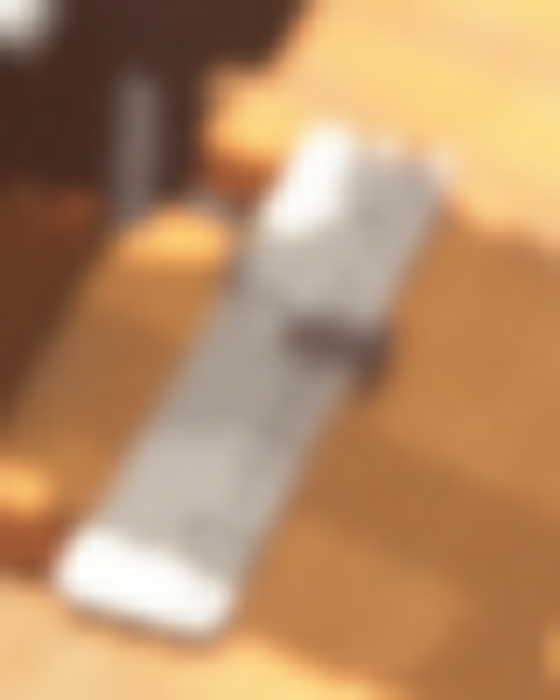

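View pics/h2.png

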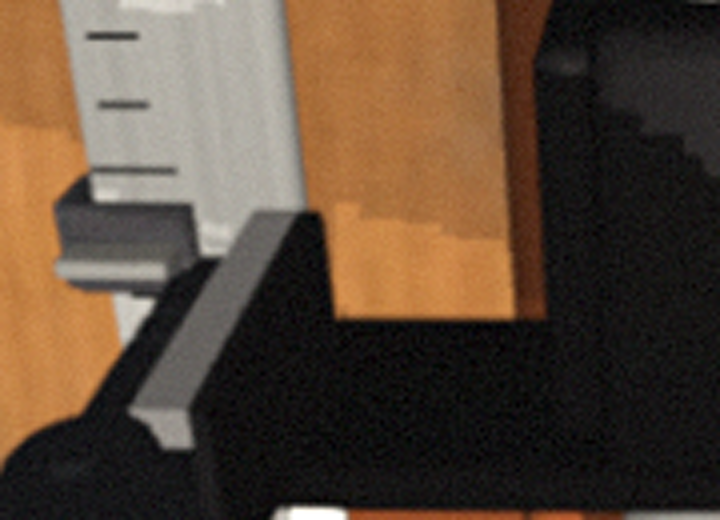

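```bash
python3 -W ignore - <<'E'
from h import *
def proj(s,X):
    K=np.array([[s['fx'],0,s['cx']],[0,s['fy'],s['cy']],[0,0,1.]],float)
    rv,_=cv2.Rodrigues(s['R']); return cv2.projectPoints(np.array([X],float),rv,s['t'].astype(float),K,s['dist'].astype(float))[0][0,0]
for nm,img,al in (('i0','scene0',.1039),('i1','s8',.1589)):
    s=load(img); crop(img,262,185,312,245,12,nm); im=cv2.imread(f'pics/{nm}.png')
    for pt,col in ((W(al,.016,-.066),(0,0,255)),(W(al,.034,-.058),(0,255,0)),(W(.1586,.0175,-.0735),(255,0,0))):
        u,v=proj(s,pt); cv2.circle(im,(int((u-262+.5)*12),int((v-185+.5)*12)),5,col,1)
    cv2.imwrite(f'pics/{nm}.png',im)
s=load('w8')
for x,y in ((120,270),(165,274)):
    p=px2w(s,80+(x+.5)/4-.5,200+(y+.5)/4-.5,.0175); d=p[:2]-H; print((d@LX).round(4),(d@LY).round(4))
E
python3 -c "
import cv2,numpy as np
cv2.imwrite('pics/i01.png',cv2.resize(np.hstack([cv2.imread('pics/i0.png'),cv2.imread('pics/i1.png')]),(800,480)))"
```

```text
0.1583 -0.0794
0.1588 -0.0733
```

View pics/i01.png

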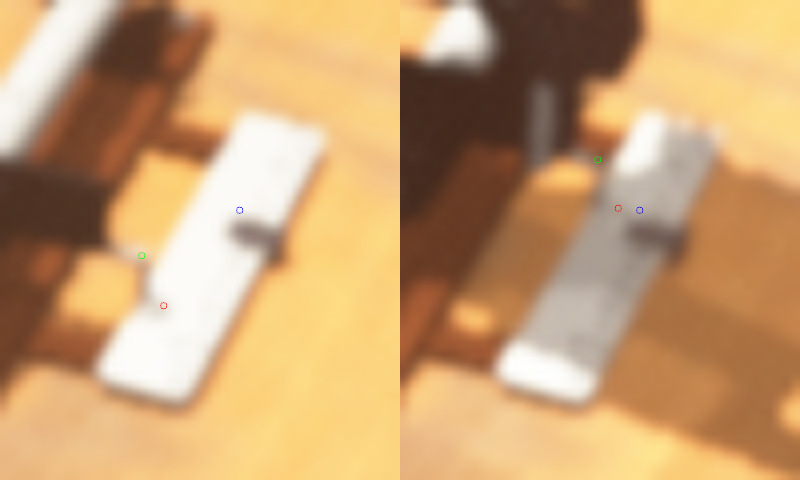

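```bash
python3 -W ignore - <<'E'
from h import *
crop('w6',160,195,220,275,7.5,'j1'); crop('w1',170,130,230,200,7.5,'j2')
import cv2
a=cv2.imread('pics/j1.png');b=cv2.imread('pics/j2.png'); b=cv2.copyMakeBorder(b,0,a.shape[0]-b.shape[0],0,0,cv2.BORDER_CONSTANT)
print(a.shape); cv2.imwrite('pics/j.png',cv2.hconcat([a[:,:400],b[:,:400]]))
E
```

```text
(600, 450, 3)
```

View pics/j.png

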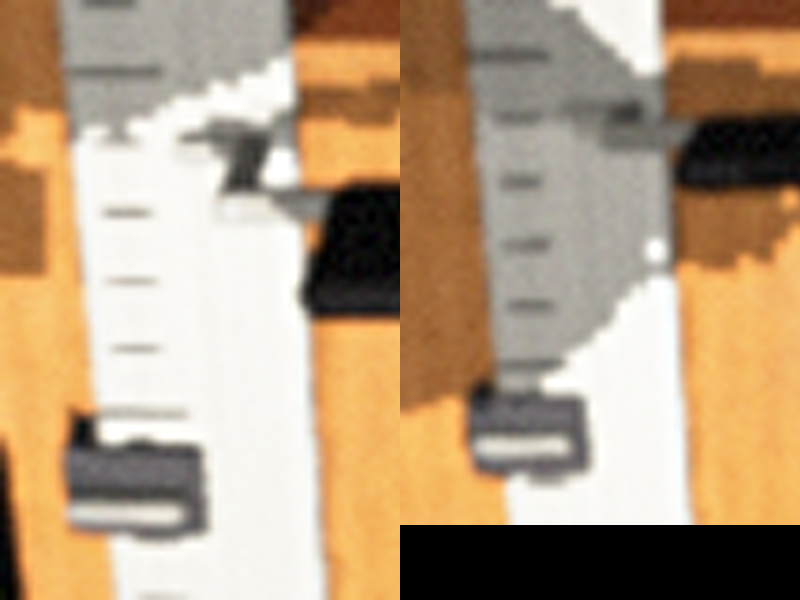

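```bash
python3 -W ignore - <<'E'
from h import *
grab(50); dwell(.3)
p=np.array(current_tcp_pos());print(current_time(),current_finger_gap(),'along %.4f across %.4f'%((p[:2]-H)@LX,(p[:2]-H)@LY),p[2],current_contact_force())
snap('wrist','w9'); snap('scene','s9'); crop('w9',90,160,400,340,2.5,'k1'); crop('s9',262,185,312,245,10,'k2')
E
```

```text
16.8417 0.03107500415722436 along 0.1444 across -0.0001 0.05348550628408092 [-6.81468292  4.68934114 20.20177258]
```

View pics/k1.png

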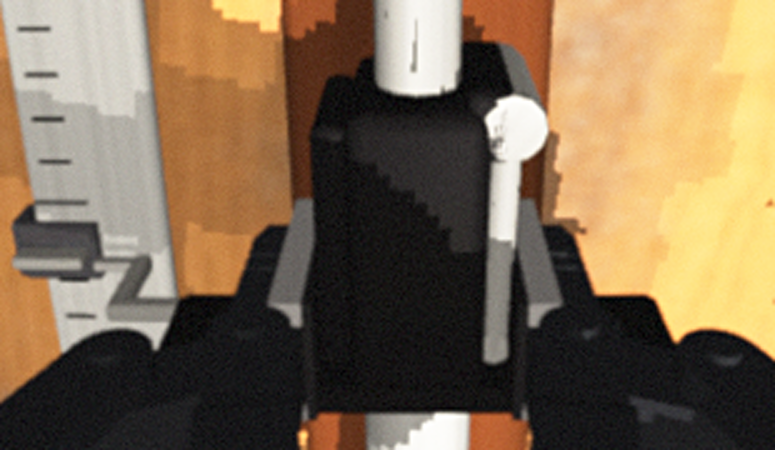

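View pics/k2.png

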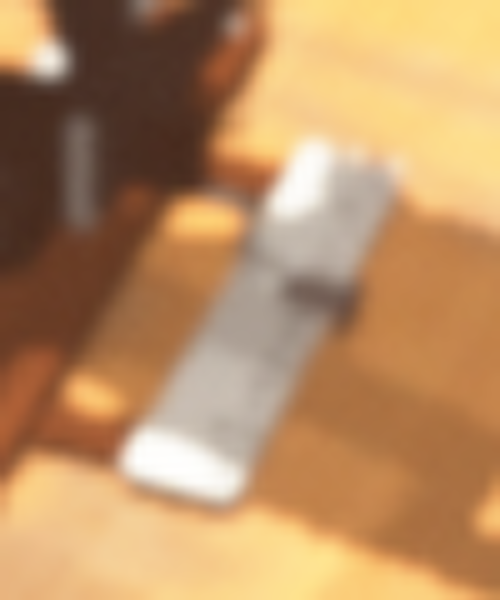

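```bash
python3 -W ignore - <<'E'
from h import *
s=load('w9')
for x,y,z in ((103,264,.016),(90,265,.0175),(30,264,.0175)):
    p=px2w(s,90+(x+.5)/2.5-.5,160+(y+.5)/2.5-.5,z); d=p[:2]-H; print((d@LX).round(4),(d@LY).round(4))
dwell(.5); p=np.array(current_tcp_pos());print(current_time(),current_finger_gap(),'along %.4f'%((p[:2]-H)@LX),p[2],current_contact_force())
snap('wrist','w10'); snap('top','t10'); crop('w10',90,220,170,290,8,'l1'); crop('t10',190,185,330,260,5,'l2')
E
```

```text
0.1592 -0.0689
0.1585 -0.0712
0.1585 -0.0846
17.4417 0.03106807537994111 along 0.1444 0.05348751550919302 [-7.27632847  4.25705188 19.90028222]
```

View pics/l1.png

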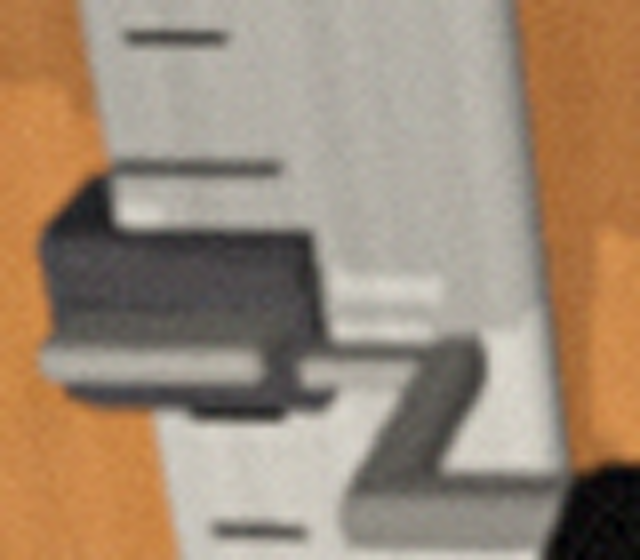

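View pics/l2.png

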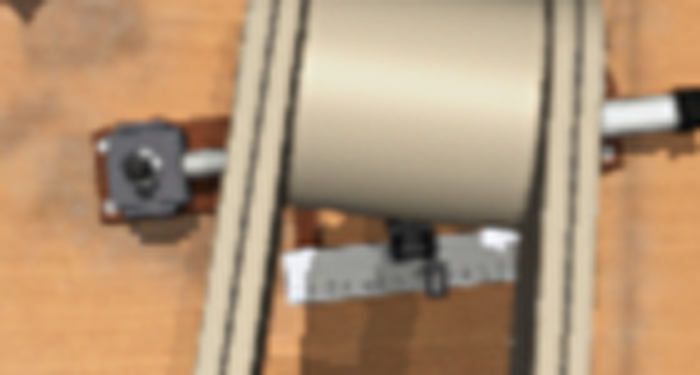

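The pointer tip at (310,365) lines up with the rib at row 362, and the top view shows the pin still seated in the clevis. I'm handing the job in.

```bash
python3 -W ignore -c "
from h import *
sign_off(); print(current_time(),current_finger_gap())"
```

```text
the job is handed in; nothing more can be done
the job is handed in; nothing more can be done
```

I put the pin fully home and let go of it. I then pushed the leg out to the mark with the lever open, paused 0.3 s, squeezed the lever shut at 50 N, and handed in still holding it at about 17.4 s of the 46 s. No verdict was reported.

**Last checks:**
- **Pin:** pushing down met resistance (6 N) at the expected home height. After release, the wrist picture showed the flange flat on the block with the knob over the hole. The final top picture showed it still there.
- **Leg at the mark:** the pointer measured 0.1592 m from the hole along the leg and the rib 0.1585 m, about 0.7 mm apart. The final close-up also shows them in line.
- **Lever:** it lies flat along the collar in the picture. The finger gap was steady at 31.1 mm. I expected 33 mm, but the gap also read 1.5 mm short on the pin's knob, so I took this as fully closed. I could not read the lever angle or the grip force on the leg directly.
- **Bystanders:** none of the moves came near the cup, timer or pitcher.

**Readings that disagreed:**
- The scene camera put the mark a few millimetres off the wrist camera's position. I trusted the wrist camera because its pictures were much closer and agreed with each other.
- While squeezing, the tool carried a steady upward force of about 20 N. I did not trace its cause, but nothing moved.

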